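# Find the tin lid that rocks and press it home

## Robot

A 6-joint arm with a two-finger parallel gripper is mounted at the origin on the work surface. World frame = base frame: x ahead of the robot, y to its left, z up, the work surface at z = 0. Lengths are in m, angles in rad, forces in N, time in s.
With the tool pointing down it reaches from about 0.35 to 0.975 m from the base axis. Payload 4.9 kg.
Tool frame: the origin (TCP) lies midway between the tips of the shut fingers; the grasp point (between the pads) lies 19 mm behind it; z points along the fingers, y is the line along which they close (so a half turn about z gives the same grasp; the last joint's range is limited). The gripper opens to 85 mm and grips with 20 to 120 N. Pads are 22 mm wide; open, the fingers measure 114 mm over their backs; the gripper's body (76 mm by 85 mm) begins 54 mm behind the grasp point. The pads swing forward as they close: fully open they stand 13 mm farther back than shut.
Start: joints at [-1.286, 0.053, 1.613, -0, 1.476, -0.119], TCP at [0.246, -0.575, 0.231] pointing down, gripper open.
Joint ranges: [-3.01, 3.01], [-1.01, 2.22], [0.06, 2.58], [-1.02, 4.17], [0.09, 2.62], [-3.14, 3.14]. Speed limits (rad/s): [2.57, 2.57, 3.14, 3.14, 3.14, 3.14].

## Interface

Orientations are given as a unit quaternion [w, x, y, z].
In Python, from plant import * gives the robot as it stands.
- The arm moves only by the tool jog_arm, never from a script. Its argument "targets" is a list of rows, each a list of 3 entries, a list of its own where there are three numbers: the shift along the tool's x, y, z in units of 25 mm (1.0 is 25 mm), then the turn, a rotation vector about the tool's x, y, z in units of 8 degrees (1.0 is 8 degrees), then the opening in per cent of the stroke, from 0 (shut) to 100 (fully open). A call has 1 to 8 rows; each row is the pose to reach, as a shift and turn from the pose commanded when the call began, along the tool's axes at that moment; what a row does not reach only later rows make up. A row lasts 1/8 s, in which the tool goes at most 62.5 mm and 10.7 degrees, less where a joint would pass 70% of its speed; a pose out of reach is approached as far as the arm can. A call with a gripper value outside its range is refused whole. The fingers move at their own pace and stop on an object; the grip force is fixed at half the most. Time passes only in rows, so rows that repeat a pose let the fingers close. It gives the time, the measured TCP pose, the force, the opening and the grip force at its end, in the units of the state.
- state(): the state, without advancing time (a new reading comes with each control period).
- grab_frame(name): name is "scene" or "top" or "wrist"; returns (picture, depth): 480x640x3 uint8, red, green, blue; 480x640 float32, m along the optical axis (not along the pixel's ray), 0 where there is no reading.
- camera_params(name): a dict with "fovy" (degrees; the focal length in pixels is half the picture's height over the tangent of half this angle, whatever the lens; pixels are square), "cx", "cy" (the principal point, pixels), "dist" ([k1, k2, p1, p2, k3] as OpenCV has them; the pictures are not rectified), "rvec" (rotation vector, rad) and "tvec" (3), from world to camera coordinates, as OpenCV has them; the wrist camera has in their place "hand_eye" (4x4, takes a point from camera to tool coordinates, whose origin is the TCP and whose axes are the flange's). Camera axes: x right, y down, z forward; pixel columns grow to the right and rows downward; lengths in m; the calibration is good to about 2 mm. A picture is of the moment at which its call begins: read the wrist's pose just before it. camera_params takes no time and is no camera call.
- job_done(): hands the job in; it is judged then, once.
The state is a dict: "time": time; "joint_pos": joint angles; "joint_vel": joint speeds; "joint_efforts": joint torques, N m; "tool_pos": TCP position; "tool_rot": TCP orientation; "contact_force": force on the tool from outside, world axes, zero at the start; "ft_torque": the same for the moment, N m; "gripper_width": opening from 0.0 (shut) to 1.0 (fully open); "grasp_force": force on a finger pad.
Only numpy, scipy, OpenCV 4.12 (cv2) and the standard library are available. Lean on these libraries where they do the work, as an engineer would, in place of code of your own. Each camera call takes 0.05 s, during which the arm holds its last target. There are 200 camera calls.

## Task

Four lever-lid tins stand on the bench and one of their lids was never pushed home: it rocks when you press near its edge, the other three are firm. Press on the lids to find it, push that lid down until it sits fully home and level, and finish with your fingers still holding it down so that I can clip it. Use the fingertips with ordinary hand pressure only: do not lift a lid or tin or push it along the bench, and leave everything else where it is.

Things in the scene. Friction and masses are not known exactly. Their poses are not given: they have to be found in the camera images.
- lid_a: Lid of one of four identical bare-metal lever-lid tins (86 mm across, 0.5-0.9 kg, loose on the bench). Which name stands where, and which lid is loose, changes each run. Origin: middle of the lid's flat sunken panel (60 mm across), z up; at the start 102 mm above the bench and level on every tin, loose lid included. A raised rim surrounds the panel: radius 30 to 38.5 mm, top 3 mm above it.
- lid_b: Another such lid and tin. A firm lid gives under 1 mm wherever it is pressed. The loose lid stands 4 mm proud of its own tin (which is 4 mm shorter), held up only where it binds at two opposite places under the rim, direction unknown. Pressed on the rim midway between them it rocks: with under 1 N that edge drops about 3 mm, then stops; let go, it levels itself.
- lid_c: Another such lid and tin. Pressed on the rim 45 degrees from its binding places, the loose lid drops about 2 mm; right over one of them (within some 20 degrees) it feels firm up to about 8 N. So of two places a quarter turn apart on the rim (radius 33 mm), at least one drops 2 mm or more.
- lid_d: Another such lid and tin. A steady push of about 12 to 15 N in the middle of the panel slides the loose lid down 4 mm (panel then 98 mm above the bench, level); there it stops hard, can be held with 15 to 25 N, and stays.
- onion_a: Loose onion, 62 mm across, 66 mm tall, standing among the tins; origin under its middle. Leave it.
- onion_b: Loose smaller onion, 56 mm across, 59 mm tall, standing among the tins; origin under its middle. Leave it.
- jar: Loose lidded glass jar, 60 mm across, 85 mm tall; origin under its middle. Leave it.
- screwdriver: Loose screwdriver, 190 mm long, lying on the bench; origin under its mid-length. Leave it.
- hammer: Loose hammer, 280 mm long, lying beyond the tins; origin under its mid-length. Leave it.
- brush: Loose paint brush, 200 mm long, lying beyond the tins; origin under its mid-length. Leave it.
Mind the look-alikes: they are no part of the job. Leave any blue or brown look-alike of the lid_a alone. Leave any black look-alike of the lid_b alone.

How it is judged:
By the outcome, as a careful person would: the job done as asked, in the order asked, and still so for the second after the job is handed in, while the arm keeps its last pose, push and grip.
It also fails if it takes over 58 s, if anything falls off the work surface, if the arm or the gripper's body presses on something with over 40 N, if the wrist force passes 120 N, or if a joint passes its speed limit or range.

## Working session

There is one attempt and no reset: what is moved stays moved. The work goes in short steps, Python scripts to look and compute and a tool call to move; the robot and the scene stay as the last step left them, time stands still between calls to the robot, and variables do not carry over. Pictures are saved under pics/ and viewed, at most 10 in all, crops included, and the job is handed in when it is done.

Besides the shell and the picture viewer there is one more tool, called after ">>>" as name(argument=value, ...) on one line, values as JSON. jog_arm: Moves the arm, as the interface text tells. Its arguments: {"type":"object","properties":{"targets":{"type":"array"}},"required":["targets"]}

```bash
mkdir -p pics; ls; python3 - <<'E'
from plant import *
import cv2
s=state(); print(s)
for n in ("scene","top"):
    p,d=grab_frame(n); cv2.imwrite(f"pics/{n}0.png",p[:,:,::-1]); 
    import numpy as np; np.save(f"pics/{n}0.npy",d); print(n,camera_params(n), (d>0).mean())
E
```

```text
pics
{'time': 0.0, 'joint_pos': array([-1.28604908e+00,  5.33438897e-02,  1.61429071e+00, -4.92021234e-05,
        1.47598637e+00, -1.19012248e-01]), 'joint_vel': array([-0.00038198,  0.00021029, -0.00043694, -0.00099014, -0.00065228,
        0.00066063]), 'joint_efforts': array([-3.87090504e-04, -3.93686986e+01, -3.70177853e+01, -2.86489876e-04,
        7.02702440e-03, -1.02645845e-05]), 'tool_pos': array([ 0.24535437, -0.57415364,  0.23007302]), 'tool_rot': array([-1.00865005e-03,  9.79690423e-01,  2.00513457e-01, -1.08348680e-04]), 'contact_force': array([-0.47218986,  0.18655265, -0.2150155 ]), 'ft_torque': array([ 0.03342094, -0.02836042,  0.027518  ]), 'grasp_force': 0.0, 'gripper_width': 1.001911656603696}
scene {'fovy': 55.95642837960053, 'cx': 326.09134026820647, 'cy': 237.52803544750847, 'dist': array([-0.08300891,  0.        ,  0.        ,  0.        ,  0.        ]), 'rvec': array([ 1.70640407,  1.78308344, -0.79376004]), 'tvec': array([ 0.06969362, -0.29600981,  1.29877253])} 0.9960416666666667
top {'fovy': 46.6266410596301, 'cx': 326.09170093245126, 'cy': 245.2115267907188, 'dist': array([0.00234019, 0.        , 0.        , 0.        , 0.        ]), 'rvec': array([ 2.18206179, -2.12394828,  0.11016229]), 'tvec': array([-0.06300138,  0.58348063,  1.26767841])} 0.9959700520833333
```

View pics/top0.png

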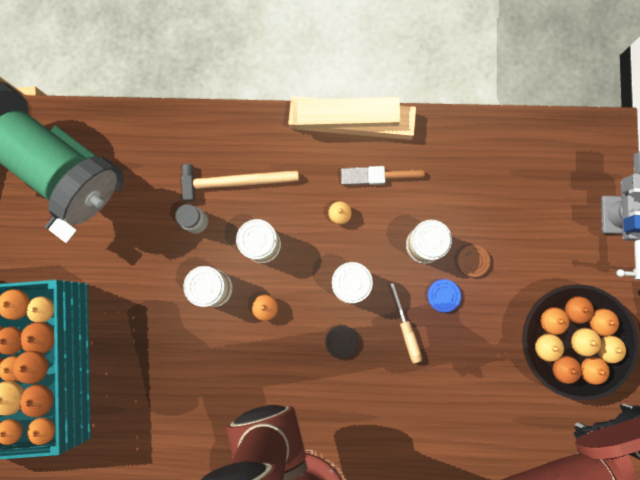

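View pics/scene0.png

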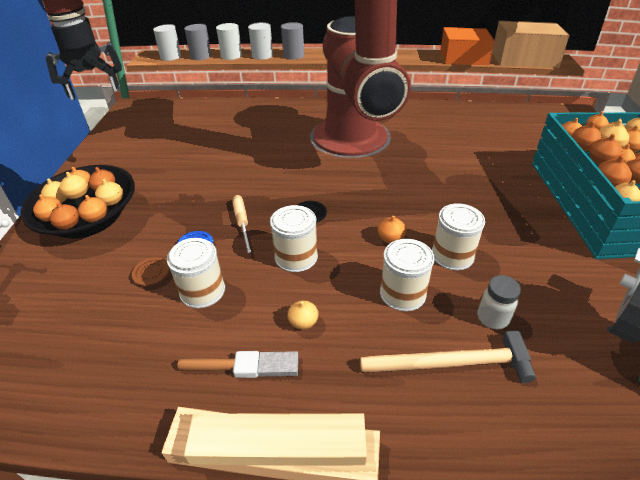

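The top view shows four white tins with bare-metal lids at (258,241), (207,287), (352,283) and (430,241). The look-alikes are loose lids lying on the bench, blue (444,296), brown (473,261) and black (343,342), so I'll leave those alone. Next I'll locate the lids.

```bash
cat > h.py <<'E'
import numpy as np, cv2
from plant import *
def KRt(n):
    c=camera_params(n); f=240/np.tan(np.radians(c["fovy"]/2))
    return np.array([[f,0,c["cx"]],[0,f,c["cy"]],[0,0,1]]),np.array(c["dist"]),cv2.Rodrigues(np.array(c["rvec"]))[0],np.array(c["tvec"])
def cloud(n,d):
    K,D,R,t=KRt(n); v,u=np.mgrid[:480,:640]
    xy=cv2.undistortPoints(np.stack([u,v],-1).reshape(-1,1,2).astype(float),K,D).reshape(480,640,2)
    P=np.dstack([xy*d[...,None],d]); return (P-t)@R
E
python3 - <<'E'
from h import *
for n in("top","scene"):
    W=cloud(n,np.load(f"pics/{n}0.npy")); im=cv2.imread(f"pics/{n}0.png")
    m=((W[...,2]>.093)&(W[...,2]<.115)&(W[...,0]>.3)&(W[...,0]<.9)&(abs(W[...,1])<.5)).astype(np.uint8)
    k,L,st,_=cv2.connectedComponentsWithStats(m)
    for i in range(1,k):
        if st[i,4]>150:
            p=W[L==i]; c,r=cv2.minEnclosingCircle(p[:,:2].astype(np.float32)); v,u=np.argwhere(L==i).mean(0)
            near=p[np.hypot(*(p[:,:2]-c).T)<.025]
            print(n,(int(u),int(v)),st[i,4],np.round(c,4),round(r,4),p.mean(0).round(4),near[:,2].mean().round(4))
    for zlo,zhi,s in ((.02,.09,"other"),):
        m=((W[...,2]>zlo)&(W[...,2]<zhi)&(W[...,0]>.3)&(W[...,0]<.9)&(abs(W[...,1])<.5)).astype(np.uint8)
        k,L,st,_=cv2.connectedComponentsWithStats(m)
        for i in range(1,k):
            if st[i,4]>150:
                p=W[L==i]; print(s,np.argwhere(L==i).mean(0)[::-1].round(),p.mean(0).round(3),p.min(0).round(3),p.max(0).round(3))
E
```

```text
top (256, 239) 1233 [0.587  0.1074] 0.045 [0.5867 0.1068 0.1014] 0.1009
top (431, 239) 1207 [ 0.5964 -0.2821] 0.0445 [ 0.5958 -0.2812  0.1008] 0.101
top (352, 282) 1267 [ 0.4966 -0.108 ] 0.0444 [ 0.4963 -0.108   0.1014] 0.1009
top (203, 286) 1270 [0.4792 0.2188] 0.0449 [0.479  0.2181 0.1014] 0.1008
other [355. 122.] [ 0.879 -0.109  0.051] [ 0.853 -0.25   0.02 ] [0.9   0.051 0.072]
other [187. 183.] [0.728 0.289 0.025] [0.687 0.272 0.02 ] [0.775 0.304 0.033]
other [248. 179.] [0.741 0.144 0.024] [0.721 0.025 0.02 ] [0.764 0.274 0.032]
other [108. 195.] [0.683 0.459 0.071] [0.627 0.42  0.047] [0.731 0.5   0.09 ]
other [340. 213.] [ 0.662 -0.078  0.038] [ 0.638 -0.104  0.021] [ 0.69  -0.052  0.06 ]
other [191. 218.] [0.635 0.263 0.072] [0.609 0.238 0.02 ] [0.666 0.296 0.09 ]
other [416. 251.] [ 0.575 -0.254  0.053] [ 0.553 -0.296  0.02 ] [ 0.621 -0.239  0.086]
other [224. 290.] [0.473 0.184 0.055] [0.436 0.175 0.02 ] [0.519 0.219 0.09 ]
other [265. 308.] [0.436 0.089 0.042] [0.407 0.062 0.024] [0.466 0.121 0.068]
other [412. 342.] [ 0.367 -0.25   0.024] [ 0.322 -0.273  0.02 ] [ 0.412 -0
[... 596 characters left out ...]
56] [0.47  0.175 0.02 ] [0.525 0.26  0.09 ]
other [295. 248.] [ 0.53  -0.102  0.056] [ 0.493 -0.149  0.02 ] [ 0.542 -0.064  0.09 ]
other [199. 283.] [ 0.627 -0.268  0.056] [ 0.579 -0.319  0.02 ] [ 0.641 -0.239  0.09 ]
other [404. 286.] [0.621 0.1   0.056] [0.581 0.063 0.02 ] [0.632 0.148 0.09 ]
other [500. 299.] [0.652 0.263 0.064] [0.613 0.239 0.02 ] [0.671 0.296 0.088]
other [303. 314.] [ 0.674 -0.076  0.037] [ 0.643 -0.104  0.02 ] [ 0.693 -0.05   0.06 ]
other [621. 335.] [0.732 0.438 0.077] [0.697 0.419 0.052] [0.751 0.465 0.09 ]
other [459. 355.] [0.74  0.188 0.024] [0.686 0.024 0.02 ] [0.776 0.303 0.029]
other [275. 424.] [ 0.884 -0.097  0.059] [ 0.854 -0.251  0.031] [0.9   0.05  0.069]
```

>>> jog_arm(targets=[[[4, -1.4, 1], [0, 0, 0.7], 0], [[8, -2.9, 2], [0, 0, 1.5], 0], [[12, -4.3, 2], [0, 0, 2.2], 0], [[16.28, -5.76, 2], [0, 0, 2.89], 0], [[16.28, -5.76, 2], [0, 0, 2.89], 0], [[16.28, -5.76, 2], [0, 0, 2.89], 0], [[16.28, -5.76, 2], [0, 0, 2.89], 0], [[16.28, -5.76, 3.6], [0, 0, 2.89], 0]])

```text
time: 1.1
tool_pos: [0.5679, -0.2804, 0.1443]
tool_rot: [0.002, 1.0, 0.003, 0.003]
contact_force: [-0.8, -1.0, -0.2]
gripper_width: 0.004
grasp_force: 0.0
```

>>> jog_arm(targets=[[[0, 0, 0.6], [0, 0, 0], 0], [[0, 0, 1.16], [0, 0, 0], 0], [[0, 0, 1.16], [0, 0, 0], 0], [[0, 0, 1.16], [0, 0, 0], 0]])

```text
time: 1.6
tool_pos: [0.5636, -0.2834, 0.1136]
tool_rot: [0.001, 1.0, -0.0, 0.001]
contact_force: [-0.2, 0.1, -0.3]
gripper_width: -0.003
grasp_force: 0.0
```

```bash
python3 - <<'E'
from h import *
for i in range(1): 
    p,d=grab_frame("scene"); s=state(); print(s["tool_pos"],s["contact_force"],s["joint_vel"].round(3))
cv2.imwrite("pics/s1.png",cv2.resize(p[160:340,100:340],None,fx=3,fy=3)[:,:,::-1])
E
```

```text
[ 0.56372383 -0.28334113  0.1138258 ] [-0.33910801 -0.20735138  0.85856736] [ 0.003 -0.003 -0.002  0.001 -0.002  0.   ]
```

View pics/s1.png

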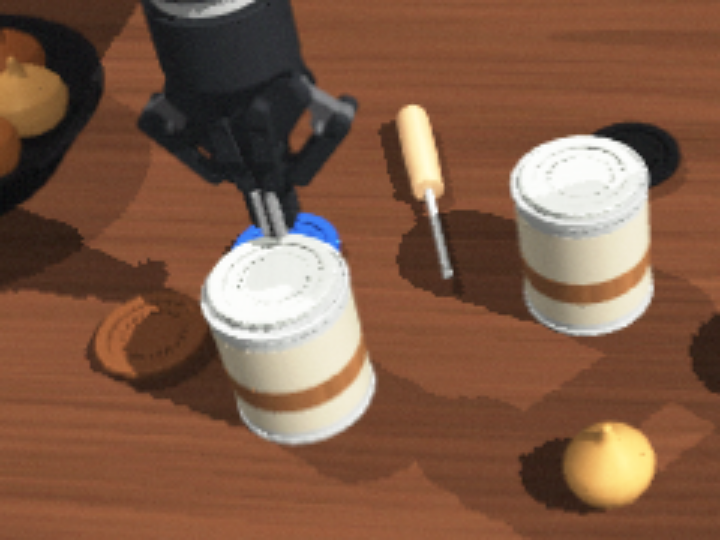

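The crop shows the shut fingertips, at about (270,235), just above the base-side rim of the right-hand tin. I'll come down in small steps.

>>> jog_arm(targets=[[[0, 0, 0.16], [0, 0, 0], 0], [[0, 0, 0.32], [0, 0, 0], 0], [[0, 0, 0.32], [0, 0, 0], 0]])

```text
time: 2.02
tool_pos: [0.563, -0.2822, 0.1038]
tool_rot: [-0.0, 1.0, 0.0, -0.0]
contact_force: [-0.6, -0.2, 0.2]
gripper_width: 0.001
grasp_force: 0.1
```

>>> jog_arm(targets=[[[0, 0, 0.04], [0, 0, 0], 0], [[0, 0, 0.04], [0, 0, 0], 0]])

```text
time: 2.28
tool_pos: [0.5633, -0.2824, 0.1033]
tool_rot: [0.0, 1.0, 0.0, 0.0]
contact_force: [0.4, -0.5, -0.5]
gripper_width: -0.002
grasp_force: 0.1
```

>>> jog_arm(targets=[[[0, 0, 0.03], [0, 0, 0], 0], [[0, 0, 0.03], [0, 0, 0], 0]])

```text
time: 2.52
tool_pos: [0.5633, -0.2824, 0.1026]
tool_rot: [0.0, 1.0, 0.0, 0.0]
contact_force: [-0.0, -0.4, 1.0]
gripper_width: 0.001
grasp_force: 0.1
```

>>> jog_arm(targets=[[[0, 0, 0.03], [0, 0, 0], 0], [[0, 0, 0.03], [0, 0, 0], 0]])

```text
time: 2.78
tool_pos: [0.5633, -0.2824, 0.102]
tool_rot: [0.0, 1.0, 0.0, 0.0]
contact_force: [-0.5, -0.1, 0.7]
gripper_width: 0.001
grasp_force: 0.4
```

```bash
python3 - <<'E'
from h import *
f=np.array([state()["contact_force"] for _ in range(3)])
P=[]
for n in("scene","scene","top"):
    p,d=grab_frame(n); W=cloud(n,d); s=state(); print(s["tool_pos"].round(4),s["contact_force"].round(2))
    for nm,c in dict(Q=(.596,-.282),R=(.4963,-.108),P=(.587,.107),S=(.479,.218)).items():
        r=np.hypot(W[...,0]-c[0],W[...,1]-c[1]); m=(r<.027)&(W[...,2]>.092)&(W[...,2]<.108)
        w=W[m]; A=np.c_[w[:,:2]-c,np.ones(len(w))]; co=np.linalg.lstsq(A,w[:,2],rcond=None)[0]; res=w[:,2]-A@co
        k=abs(res)<.003; co=np.linalg.lstsq(A[k],w[k,2],rcond=None)[0]
        print(n,nm,k.sum(),"slope mm/33mm x,y",(co[:2]*33).round(2),"z",(co[2]*1000).round(2))
cv2.imwrite("pics/s2.png",cv2.resize(grab_frame("scene")[0][200:320,140:330],None,fx=4,fy=4)[:,:,::-1])
E
```

```text
[ 0.5633 -0.2824  0.102 ] [-0.07  1.55  1.33]
scene Q 416 slope mm/33mm x,y [4.09 0.09] z 102.24
scene R 393 slope mm/33mm x,y [-0.11  0.09] z 101.33
scene P 509 slope mm/33mm x,y [-0.08  0.11] z 101.18
scene S 383 slope mm/33mm x,y [-0.12  0.1 ] z 101.08
[ 0.5633 -0.2824  0.1019] [-0.53 -0.6   1.11]
scene Q 415 slope mm/33mm x,y [4.46 0.11] z 102.32
scene R 391 slope mm/33mm x,y [-0.01  0.03] z 101.36
scene P 514 slope mm/33mm x,y [-0.12  0.08] z 100.98
scene S 383 slope mm/33mm x,y [-0.04  0.09] z 101.19
[ 0.5633 -0.2824  0.1019] [-0.91 -0.47  0.44]
top Q 1 slope mm/33mm x,y [0.04 0.08] z 97.19
top R 382 slope mm/33mm x,y [0.03 0.26] z 100.99
top P 366 slope mm/33mm x,y [-0.14  0.28] z 100.85
top S 366 slope mm/33mm x,y [-0.07 -0.02] z 100.98
```

View pics/s2.png

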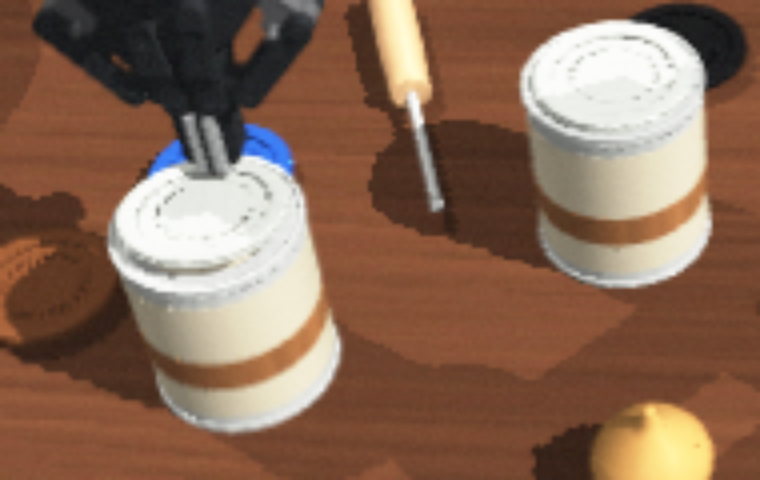

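The tin at (190,255) in the scene view is the loose one. Its lid tilted about 4 mm over the lid radius with under 1.5 N on the rim, while the other three stay level. I'll lift off, centre over the panel and look again.

>>> jog_arm(targets=[[[0, 0, -0.4], [0, 0, 0], 0], [[0.1, 0, -0.6], [0, 0, 0], 0], [[0.7, 0, -0.6], [0, 0, 0], 0], [[1.31, 0, -0.6], [0, 0, 0], 0], [[1.31, 0, -0.3], [0, 0, 0], 0], [[1.31, 0, -0.2], [0, 0, 0], 0], [[1.31, 0, -0.2], [0, 0, 0], 0]])

```text
time: 3.85
tool_pos: [0.5953, -0.2821, 0.1057]
tool_rot: [-0.0, 1.0, 0.0, -0.001]
contact_force: [-1.0, -0.6, -0.1]
gripper_width: -0.002
grasp_force: 0.0
```

```bash
python3 - <<'E'
from h import *
p,d=grab_frame("scene"); W=cloud("scene",d); s=state(); print(s["tool_pos"].round(4),s["contact_force"].round(2))
r=np.hypot(W[...,0]-.596,W[...,1]+.282); m=(r<.044)&(W[...,2]>.092)&(W[...,2]<.1065)
w=W[m]; A=np.c_[w[:,:2]-(.596,-.282),np.ones(len(w))]; co=np.linalg.lstsq(A,w[:,2],rcond=None)[0]
c,R=cv2.minEnclosingCircle(w[:,:2].astype(np.float32)); print(m.sum(),co[:2]*33,co[2]*1000,c,R)
E
```

```text
[ 0.5955 -0.2822  0.1062] [ 0.1   1.28 -0.7 ]
1105 [-1.85071796 -1.13557128] 101.56094942514473 (0.5967689752578735, -0.2817998230457306) 0.043961312621831894
```

>>> jog_arm(targets=[[[0.04, 0, 0.1], [0, 0, 0], 0], [[0.04, 0, 0.2], [0, 0, 0], 0], [[0.04, 0, 0.2], [0, 0, 0], 0]])

```text
time: 4.28
tool_pos: [0.5971, -0.2825, 0.1021]
tool_rot: [0.0, 1.0, 0.0, 0.0]
contact_force: [0.1, -0.5, 0.8]
gripper_width: -0.0
grasp_force: 0.4
```

>>> jog_arm(targets=[[[0, 0, 0.04], [0, 0, 0], 0], [[0, 0, 0.04], [0, 0, 0], 0]])

```text
time: 4.53
tool_pos: [0.5971, -0.2825, 0.102]
tool_rot: [0.0, 1.0, 0.0, 0.0]
contact_force: [-2.1, 0.7, 5.1]
gripper_width: 0.0
grasp_force: 2.6
```

>>> jog_arm(targets=[[[0, 0, 0.04], [0, 0, 0], 0], [[0, 0, 0.04], [0, 0, 0], 0]])

```text
time: 4.78
tool_pos: [0.5972, -0.2826, 0.102]
tool_rot: [0.0, 1.0, 0.0, 0.0]
contact_force: [-4.1, 3.0, 7.9]
gripper_width: 0.002
grasp_force: 4.5
```

>>> jog_arm(targets=[[[-0.04, -0.02, 0.02], [0, 0, 0], 0], [[-0.04, -0.02, 0.02], [0, 0, 0], 0]])

```text
time: 5.03
tool_pos: [0.5971, -0.2825, 0.1019]
tool_rot: [0.001, 1.0, 0.0, 0.001]
contact_force: [-2.2, 0.9, 8.9]
gripper_width: 0.005
grasp_force: 4.2
```

>>> jog_arm(targets=[[[-0.05, -0.02, 0.04], [0, 0, 0], 0], [[-0.05, -0.02, 0.04], [0, 0, 0], 0]])

```text
time: 5.28
tool_pos: [0.5971, -0.2825, 0.102]
tool_rot: [0.002, 1.0, 0.0, 0.003]
contact_force: [0.9, 0.4, 8.4]
gripper_width: -0.003
grasp_force: 4.6
```

>>> jog_arm(targets=[[[-0.03, -0.02, 0.04], [0, 0, 0], 0], [[-0.03, -0.02, 0.04], [0, 0, 0], 0]])

```text
time: 5.52
tool_pos: [0.5971, -0.2825, 0.102]
tool_rot: [0.002, 1.0, 0.0, 0.004]
contact_force: [1.5, 0.4, 10.9]
gripper_width: -0.002
grasp_force: 5.5
```

>>> jog_arm(targets=[[[0, 0, 0.04], [0, 0, 0], 0], [[0, 0, 0.04], [0, 0, 0], 0]])

```text
time: 5.78
tool_pos: [0.5971, -0.2825, 0.1013]
tool_rot: [0.002, 1.0, 0.0, 0.004]
contact_force: [1.1, 0.0, 12.8]
gripper_width: 0.002
grasp_force: 6.3
```

>>> jog_arm(targets=[[[-0.03, -0.01, 0.04], [0, 0, 0], 0], [[-0.03, -0.01, 0.04], [0, 0, 0], 0], [[-0.03, -0.01, 0.04], [0, 0, 0], 0]])

```text
time: 6.15
tool_pos: [0.5971, -0.2825, 0.1008]
tool_rot: [0.002, 1.0, 0.0, 0.005]
contact_force: [1.9, 0.2, 12.2]
gripper_width: -0.002
grasp_force: 6.3
```

>>> jog_arm(targets=[[[0, 0, 0.04], [0, 0, 0], 0], [[0, 0, 0.08], [0, 0, 0], 0], [[0, 0, 0.08], [0, 0, 0], 0]])

```text
time: 6.52
tool_pos: [0.597, -0.2825, 0.0988]
tool_rot: [0.002, 1.0, 0.0, 0.005]
contact_force: [2.0, 0.1, 13.4]
gripper_width: 0.003
grasp_force: 6.4
```

>>> jog_arm(targets=[[[0, 0, 0.04], [0, 0, 0], 0], [[0, 0, 0.04], [0, 0, 0], 0], [[0, 0, 0.04], [0, 0, 0], 0]])

```text
time: 6.9
tool_pos: [0.597, -0.2825, 0.098]
tool_rot: [0.002, 1.0, 0.0, 0.005]
contact_force: [2.1, 0.1, 12.8]
gripper_width: -0.001
grasp_force: 6.8
```

>>> jog_arm(targets=[[[0, 0, 0.04], [0, 0, 0], 0], [[0, 0, 0.04], [0, 0, 0], 0], [[0, 0, 0.04], [0, 0, 0], 0]])

```text
time: 7.28
tool_pos: [0.5971, -0.2825, 0.098]
tool_rot: [0.002, 1.0, 0.0, 0.005]
contact_force: [-0.9, 1.7, 18.0]
gripper_width: -0.0
grasp_force: 8.8
```

>>> jog_arm(targets=[[[0, 0, 0.04], [0, 0, 0], 0], [[0, 0, 0.04], [0, 0, 0], 0], [[0, 0, 0.04], [0, 0, 0], 0]])

```text
time: 7.65
tool_pos: [0.5971, -0.2826, 0.098]
tool_rot: [0.002, 1.0, 0.0, 0.005]
contact_force: [-3.6, 2.1, 21.3]
gripper_width: 0.001
grasp_force: 10.8
```

>>> jog_arm(targets=[[[-0.03, -0.02, 0], [0, 0, 0], 0], [[-0.03, -0.02, 0], [0, 0, 0], 0]])

```text
time: 7.9
tool_pos: [0.5971, -0.2825, 0.098]
tool_rot: [0.003, 1.0, 0.0, 0.006]
contact_force: [0.1, -0.0, 19.8]
gripper_width: -0.001
grasp_force: 9.7
```

```bash
python3 - <<'E'
from h import *
p,d=grab_frame("scene"); W=cloud("scene",d); s=state(); print(s["tool_pos"].round(4),s["contact_force"].round(2))
for nm,c in dict(Q=(.5965,-.282),R=(.4963,-.108)).items():
    r=np.hypot(W[...,0]-c[0],W[...,1]-c[1]); m=(r>.031)&(r<.037)&(W[...,2]>.094)&(W[...,2]<.109)
    w=W[m]; A=np.c_[w[:,:2]-c,np.ones(len(w))]; co=np.linalg.lstsq(A,w[:,2],rcond=None)[0]
    k=abs(w[:,2]-A@co)<.0015; co=np.linalg.lstsq(A[k],w[k,2],rcond=None)[0]
    print(nm,m.sum(),k.sum(),(co[:2]*33).round(2),(co[2]*1000).round(2))
cv2.imwrite("pics/s3.png",cv2.resize(p[200:320,140:330],None,fx=4,fy=4)[:,:,::-1])
E
```

```text
[ 0.5971 -0.2825  0.098 ] [ 0.44  0.68 18.74]
Q 274 186 [-0.53 -0.24] 100.25
R 253 195 [-0.16 -0.23] 104.03
```

View pics/s3.png

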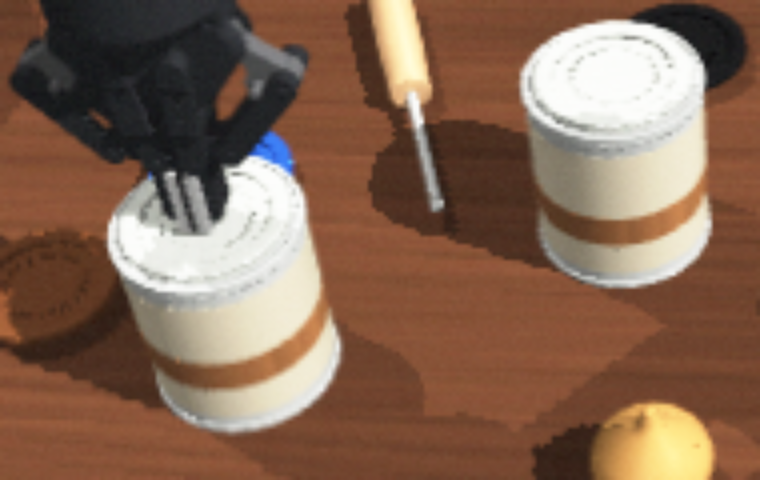

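The crop shows the left tin's lid seated flush and level with the fingertips at (195,225) on its panel. Its rim is 3.8 mm lower than its neighbour's, and the hold is steady at about 19 N with no sideways force.

```bash
python3 -c "
from plant import *
print(job_done())"
```

```text
the job is handed in; nothing more can be done
None
```

I found the loose lid on the tin at about (0.597, -0.282): it rocked under about 1 N at its rim, so I didn't press the other three, which looked level in the depth images. I pushed it down 4 mm to its hard stop, level with the panel at 98 mm, and handed the job in with the fingers holding it down at about 19 N.

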